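Run-in check of a spare worm wheel

ROBOT

A 7-joint arm with a two-finger parallel gripper is mounted at the origin on the work surface. World frame = base frame: x ahead of the robot, y to its left, z up, the work surface at z = 0. Lengths are in mm, angles in rad, forces in N, time in s.
With the tool pointing down it reaches from about 400 to 850 mm from the base axis. Payload 4.5 kg.
Tool frame: the origin (TCP) lies between the finger pads, 19 mm behind the fingertips; this is the grasp point; z points along the fingers, y is the line along which they close (so a half turn about z gives the same grasp; the last joint's range is limited). The gripper opens to 88 mm and grips with 3 to 60 N. Pads are 18 mm wide; open, the fingers measure 123 mm over their backs; the gripper's body (75 mm by 187 mm) begins 45 mm behind the grasp point.
Start: joints at [-1.19, 0.689, -0.195, 1.565, 0.157, 0.902, -0.215], TCP at [212.413, 587.82, 257.443] pointing down, gripper open.
Joint ranges: [-3.01, 3.01], [-0.46, 2.08], [-1.47, 1.51], [0.13, 2.56], [-1, 4.14], [0.04, 2.09], [-2.66, 2.66]. Speed limits (rad/s): [2.57, 2.57, 3.14, 3.14, 3.14, 3.14, 3.14].

INTERFACE

Orientations are given as a unit quaternion [x, y, z, w].
In Python, from plant import monitor, eyes, env gives the robot as it stands.
- The arm moves only by the shell command python3 -m creep 'ROWS' [OPENING] [FORCE]. ROWS is JSON, a list of rows, each a list of 6 numbers: the shift along the tool's x, y, z normalised to -1 to 1, where 1 is 0.05 m, then the turn, a rotation vector about the tool's x, y, z normalised to -1 to 1, where 1 is 0.12 rad. In form: [[dx, dy, dz, rx, ry, rz], ...]. A call has exactly 5 rows; each row shifts and turns the commanded pose from where the row before left it, along the tool's axes as they then stand; what a row does not reach is not made up. A row lasts 1/8 s, in which the tool goes at most 62.5 mm and 10.7 degrees, less where a joint would pass 70% of its speed; a pose out of reach is approached as far as the arm can. A call with a number of a shift or a turn outside -1 to 1 is refused whole. A call with a gripper value outside its range is refused whole. OPENING is the opening, from -1 (shut) to 1 (fully open), set as the call begins (- or left out, the last holds). The fingers move at their own pace and stop on an object; FORCE is the grip in N (left out, the last holds). Time passes only in rows, so rows that do not move let the fingers close, or fill a call up. It gives the time, the measured TCP pose, the force, the opening and the grip force at its end, in the units of the state.
- monitor.observe(): the state, without advancing time (a new reading comes with each control period).
- eyes.snapshot(name): name is "side" or "top"; returns (picture, depth): 384x512x3 uint8, blue, green, red; 384x512 float32, mm along the optical axis (not along the pixel's ray), 0 where there is no reading.
- eyes.camera_info(name): a dict with "fovy" (degrees; the focal length in pixels is half the picture's height over the tangent of half this angle, whatever the lens; pixels are square), "cx", "cy" (the principal point, pixels), "R" (3x3) and "t" (3): a world point X has camera coordinates R X + t. Camera axes: x right, y down, z forward; pixel columns grow to the right and rows downward; lengths in mm; the calibration is good to about 2 mm. A picture is of the moment at which its call begins. camera_info takes no time and is no camera call.
- env.finish_job(): hands the job in; it is judged then, once.
The state is a dict: "time": time; "joints": joint angles; "qvel": joint speeds; "tau": joint torques, N m; "tool_pos": TCP position; "ee_rot": TCP orientation; "contact_force": force on the tool from outside, world axes, zero at the start; "moment": the same for the moment, N m; "gripper_width": finger opening in mm; "grasp_force": force on a finger pad.
Only numpy, scipy, OpenCV 4.12 (cv2) and the standard library are available. Lean on these libraries where they do the work, as an engineer would, in place of code of your own. Each camera call takes 0.05 s, during which the arm holds its last target. There are 200 camera calls.

TASK

Check how the spare worm wheel runs on its bearing: push the upright steel lug on its rim with the fingers so that the wheel turns freely anticlockwise (seen from above), at about a quarter turn per second and never more than half a turn per second. Let go, bring the fingertips just above the moving lug (2 to 4 cm) and go round with it for a good seven seconds, centred over it (within 2 cm) and not touching, so that the wrist camera can look at it closely while the wheel coasts. Then draw the tool 10 cm or more up, well clear, and finish once the wheel has come to rest; leave the parts lying around the stand where they are.

Things in the scene. Friction and masses are not known exactly. Their poses are not given: they have to be found in the camera images.
- wheel (a joint): turning angle of the brass worm wheel about the stand's upright axis; rad, grows anticlockwise seen from above, endless (not wrapped), any value at the start; at 0 the lug lies on the stand's +x side. Nominal inertia 0.011 kg m2 (wheel about 2 kg; may differ by a third); bearing drag nominally 0.0008 N m s/rad plus 0.0005 N m dry friction: from 1.5 rad/s it coasts some 17 s
- hub (a point): centre of the worm wheel's upper face (on the axis, 85 mm above the table, inside the hub). The wheel is a flat brass disc lying level, 232 mm across its teeth, 26 mm thick; a round steel hub 68 mm across stands 14 mm above its upper face (a 36 mm shaft end 19 mm)
- lug_top (a point): centre of the top of the lug, an upright plain steel cylinder, 30 mm in diameter, 46 mm tall, standing on the wheel's upper face 85 mm from the axis; its top is 131 mm above the table. The z axis points up.
- stand: blue cast stand, 200 x 200 mm foot, 22 mm thick, fixed to the table, carrying the wheel; origin on the table in the axis of the wheel, z up
- race: loose steel bearing ring, 72 mm across, 22 mm high, origin under its centre; a bystander to leave alone
- tape: loose roll of orange tape, 84 mm across, 20 mm high, origin under its centre; a bystander to leave alone
- carton: loose cardboard carton 100 x 70 mm, 50 mm high, origin under its centre; a bystander to leave alone
- spacer: loose dark steel disc-shaped spacer, 50 mm across, 35 mm high, origin under its centre; a bystander to leave alone
- flange: loose steel flange, 80 mm across, 40 mm high, origin under its centre; a bystander to leave alone

How it is judged (in metres and radians):
On the way, in this order (a step that is already met when the one before it is completed fails the run):
1. the wheel has been set turning anticlockwise, faster than 0.8 rad/s (velocity of joint wheel above 0.8 rad/s), for 0.2 s.
2. for 6 s the tool goes round with the lug: wheel untouched, faster than 0.3 rad/s; TCP within 20 mm of the lug's middle sideways and 20 to 70 mm above its top (velocity of joint wheel above 0.3 rad/s and horizontal distance between the grasp point and lug_top below 0.02 m and z of the grasp point in the frame of lug_top between 0.02 and 0.07 m and contact force between each of the fingers, the arm and stand below 0.2 N), for 6 s.
At the end, for the whole second after the job is handed in: the wheel is at rest (slower than 0.03 rad/s), untouched, and the TCP is more than 90 mm above the height of the lug's top (velocity of joint wheel between -0.03 and 0.03 rad/s and z of the grasp point in the frame of lug_top above 0.09 m and contact force between each of the fingers, the arm and stand below 0.2 N).
It fails at once if the wheel is turned faster than half a turn per second (3.2 rad/s, either way) (velocity of joint wheel above 3.2 rad/s or velocity of joint wheel below -3.2 rad/s).
It fails at once if a part lying around the stand is shifted by more than 15 mm (distance of any of race, tape, carton, spacer, flange from where it was at the start of the episode above 0.015 m).
It also fails if it takes over 72 s, if anything falls off the work surface, if the arm or the gripper's body presses on something with over 40 N, if the wrist force passes 120 N, or if a joint passes its speed limit or range.

## Working session

There is one attempt and no reset: what is moved stays moved. The work goes in short steps, Python scripts to look and compute and a shell command to move; the robot and the scene stay as the last step left them, time stands still between calls to the robot, and variables do not carry over. Pictures are saved under pics/ and viewed, at most 10 in all, crops included, and the job is handed in when it is done.

```bash
mkdir -p pics; ls; python3 - <<'E'
from plant import monitor, eyes, env
import cv2,numpy as np
s=monitor.observe();print(s)
for n in("top","side"):
    p,d=eyes.snapshot(n);cv2.imwrite(f"pics/{n}0.png",p);np.save(f"{n}0.npy",d);print(n,eyes.camera_info(n))
E
```

```text
pics
{'time': 0.0, 'joints': array([-1.19022891,  0.68998029, -0.19448402,  1.56633731,  0.15730296,
        0.90250428, -0.2151006 ]), 'qvel': array([ 0.00187591,  0.00030669,  0.00132806, -0.00027424, -0.00018446,
        0.00088929,  0.00054489]), 'tau': array([-1.23022764e-03, -5.27554929e+01, -1.26734812e+00, -1.53422195e+01,
       -5.26327011e-02,  6.41997642e-03,  1.78519776e-04]), 'tool_pos': array([212.26975199, 587.21367426, 256.61334194]), 'ee_rot': array([ 1.72485856e-01,  9.85011565e-01, -9.16054547e-04, -8.13579398e-05]), 'contact_force': array([-0.01478722, -0.91545952,  0.14721711]), 'moment': array([ 0.01043967,  0.04129113, -0.00291409]), 'grasp_force': 0.0, 'gripper_width': 88.03755800377854}
top {'fovy': 47.986557565693815, 'cx': 258.1380527457915, 'cy': 186.41496850283517, 'R': array([[ 0.01117997, -0.99991162, -0.00719421],
       [-0.99183839, -0.01017527, -0.12709474],
       [ 0.12701031,  0.00855641, -0.99186449]]), 't': array([ 31.87779284, 575.27094362, 876.38254493])}
side {'fovy': 56.578995317693, 'cx': 256.8607110456304, 'cy': 190.06955626712028, 'R': array([[ 0.92004167, -0.39153014,  0.01508209],
       [-0.2172557 , -0.54179771, -0.81194532],
       [ 0.32607251,  0.74374686, -0.58353862]]), 't': array([-488.21445948,  248.00934227,  678.51817809])}
```

View pics/top0.png

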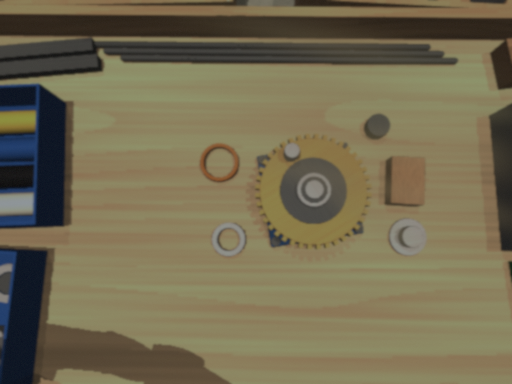

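View pics/side0.png

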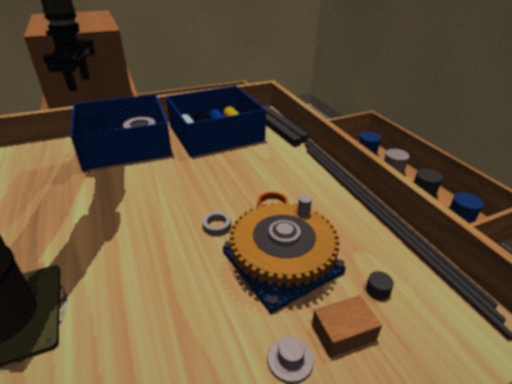

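```bash
cat > h.py <<'E'
import numpy as np,cv2
from plant import monitor, eyes, env
from scipy.spatial.transform import Rotation as Ro
def K(n):
    c=eyes.camera_info(n);return c,192/np.tan(np.radians(c["fovy"]/2))
def ray(n,u,v,z):
    c,f=K(n);R=np.array(c["R"]);t=np.array(c["t"])
    d=R.T@np.array([(u-c["cx"])/f,(v-c["cy"])/f,1]);o=-R.T@t
    return o+d*(z-o[2])/d[2]
def proj(n,X):
    c,f=K(n);p=np.array(c["R"])@np.array(X)+c["t"];return p[:2]/p[2]*f+[c["cx"],c["cy"]]
E
python3 - <<'E'
from h import *
p=cv2.imread("pics/top0.png");c=p[120:270,190:440]
cv2.imwrite("pics/c.png",cv2.resize(c,None,fx=3.2,fy=3.2,interpolation=cv2.INTER_CUBIC))
print(ray("top",314.5,188.5,104),ray("top",292,150,131))
d=np.load("top0.npy");print(d[188,314],d[150,292],d[160,330],d[300,300])
c,f=K("top");
# brass mask centroid
h=cv2.cvtColor(p,cv2.COLOR_BGR2HSV);m=((h[...,1]>180)&(h[...,2]>100)&(h[...,0]>15)&(h[...,0]<32)).astype(np.uint8)
m[:,:240]=0;m[:,385:]=0;m[:125]=0;m[255:]=0
cs,_=cv2.findContours(m,0,2);b=max(cs,key=cv2.contourArea);print(cv2.minEnclosingCircle(b),cv2.fitEllipse(b))
print(proj("top",[*ray("top",314.5,188.5,104)[:2],85]))
E
```

```text
[563.31195884 -72.87285773 104.        ] [633.85708891 -26.87647759 131.        ]
845.939 826.31 870.1706 917.2768Traceback (most recent call last):
  File "<stdin>", line 10, in <module>
ValueError: max() iterable argument is empty
```

View pics/c.png

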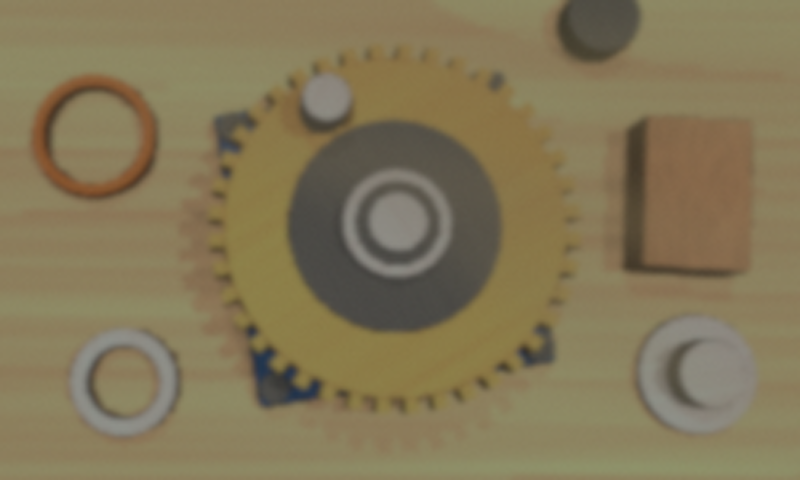

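```bash
python3 -m creep '[[0,0,0,0,0,0.5],[0,0,0,0,0,0.5],[0,0,0,0,0,0.5],[0,0,0,0,0,0.5],[0,0,0,0,0,0.5]]' -1 20
cat >> h.py <<'E'
def Rt():
    return Ro.from_quat(monitor.observe()["ee_rot"]).as_matrix()
def tool(v): return Rt().T@np.array(v)/50
E
python3 - <<'E'
from h import *
s=monitor.observe();print(Rt().round(4))
print(ray("top",313.4,191.4,85),ray("top",314.7,189.1,104),ray("top",291.9,150.4,131))
C=np.array([562.5,-73]);a=np.radians(3);g=np.array([*(C+85*np.array([np.cos(a),np.sin(a)])),220])
print(g,tool(g-s["tool_pos"]))
E
```

```text
time: 0.72
tool_pos: [212.3, 587.5, 256.9]
ee_rot: [0.319, 0.948, -0.001, 0.0]
contact_force: [0.3, -0.3, 0.2]
gripper_width: 40.7
grasp_force: 0.0
[[-7.969e-01  6.041e-01 -3.000e-04]
 [ 6.041e-01  7.969e-01 -1.000e-03]
 [-4.000e-04 -1.000e-03 -1.000e+00]]
[559.8116828  -72.97988791  85.        ] [562.13307163 -73.25738442 104.        ] [633.07399631 -26.6859103  131.        ]
[647.38351045 -68.55144372 220.        ] [-14.86023772  -5.19781215   0.74964672]
```

```bash
python3 -m creep '[[-0.35,-0.12,0,0,0,0],[-0.7,-0.25,0,0,0,0],[-0.8,-0.28,0,0,0,0],[-0.8,-0.28,0,0,0,0],[-0.8,-0.28,0,0,0,0]]'
python3 -m creep '[[-0.8,-0.28,0,0,0,0],[-0.8,-0.28,0,0,0,0],[-0.8,-0.28,0,0,0,0],[-0.8,-0.28,0,0,0,0],[-0.8,-0.28,0,0,0,0]]'
python3 -m creep '[[-0.8,-0.28,0,0,0,0],[-0.8,-0.28,0,0,0,0],[-0.8,-0.28,0,0,0,0],[-0.8,-0.28,0,0,0,0],[-0.8,-0.28,0,0,0,0]]'
python3 -m creep '[[-0.8,-0.28,0.1,0,0,0],[-0.6,-0.2,0.1,0,0,0],[-0.4,-0.14,0.1,0,0,0],[0,0,0.1,0,0,0],[0,0,0,0,0,0]]'
python3 - <<'E'
from h import *
s=monitor.observe();print(s["joints"].round(2),Rt().round(3))
p,d=eyes.snapshot("top");cv2.imwrite("pics/t1.png",p)
p,d=eyes.snapshot("side");cv2.imwrite("pics/s1.png",p)
C=np.array([561.5,-73]);a=np.radians(3);g=np.array([*(C+85*np.array([np.cos(a),np.sin(a)])),119])
print(g,tool(g-s["tool_pos"]))
E
```

```text
time: 1.35
tool_pos: [315.0, 432.7, 257.4]
ee_rot: [0.318, 0.948, -0.0, 0.0]
contact_force: [0.5, -0.1, 0.5]
gripper_width: 0.3
grasp_force: 0.0
time: 1.98
tool_pos: [431.6, 256.3, 257.4]
ee_rot: [0.318, 0.948, -0.0, 0.0]
contact_force: [0.4, 0.2, 0.6]
gripper_width: 0.6
grasp_force: 0.0
time: 2.6
tool_pos: [548.4, 80.0, 257.3]
ee_rot: [0.318, 0.948, -0.0, -0.0]
contact_force: [0.0, 0.4, -0.7]
gripper_width: 0.5
grasp_force: 0.0
time: 3.22
tool_pos: [600.4, 5.4, 236.9]
ee_rot: [0.317, 0.948, 0.0, -0.001]
contact_force: [-0.3, -0.1, -0.6]
gripper_width: 0.6
grasp_force: 0.0
[ 0.02  0.68 -0.19  1.66  0.16  0.81  0.69] [[-0.799  0.601 -0.002]
 [ 0.601  0.799  0.001]
 [ 0.002 -0.    -1.   ]]
[646.38351045 -68.55144372 119.        ] [-1.62511574 -0.63142212  2.35546867]
```

View pics/t1.png

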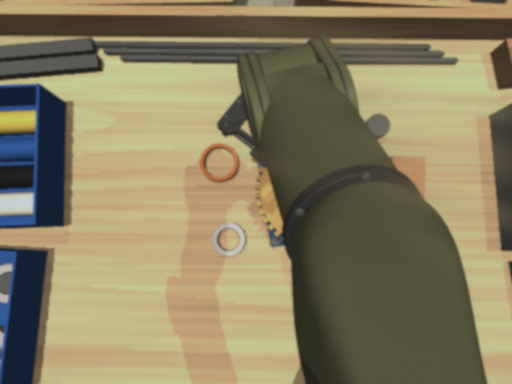

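View pics/s1.png

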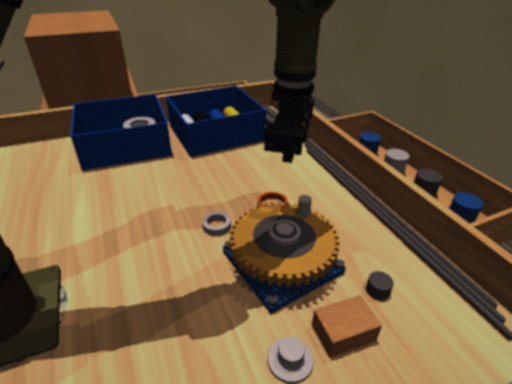

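```bash
cat >> h.py <<'E'
from scipy.optimize import least_squares
C=np.array([561.5,-73.])
def cloud(n):
    p,d=eyes.snapshot(n);c,f=K(n);v,u=np.mgrid[:384,:512];m=d>0
    P=np.stack([(u-c["cx"])/f*d,(v-c["cy"])/f*d,d],-1)[m]
    return (P-c["t"])@np.array(c["R"])
def lug(n="side"):
    "time and lug centre from the depth points on its side/top"
    t=monitor.observe()["time"];X=cloud(n);r=np.hypot(*(X[:,:2]-C).T)
    q=X[(X[:,2]>108)&(X[:,2]<127)&(r>60)&(r<108)][:,:2]
    c,_=K(n);cam=(-np.array(c["R"]).T@c["t"])[:2]
    g=q.mean(0);w=(g-cam)/np.linalg.norm(g-cam)
    if len(q)<15: return t,g,len(q),np.nan
    s=least_squares(lambda p:np.hypot(*(q-p).T)-15,g+10*w,loss="soft_l1").x
    return t,s,len(q),np.arctan2(*(s-C)[::-1])
E
python3 -m creep '[[-0.3,-0.1,0,0,0,0],[-0.65,-0.25,0,0,0,0],[-0.5,-0.2,0,0,0,0],[-0.18,-0.08,0,0,0,0],[0,0,0,0,0,0]]'
python3 -m creep '[[0,0,0.4,0,0,0],[0,0,0.7,0,0,0],[0,0,0.7,0,0,0],[0,0,0.4,0,0,0],[0,0,0.15,0,0,0]]'
python3 - <<'E'
from h import *
s=monitor.observe();print(s["tool_pos"],Rt().round(3))
print(lug())
X=cloud("side")
r=np.hypot(*(X[:,:2]-C).T)
q=X[(r<150)]
for z in range(80,135,3): print(z,((q[:,2]>z)&(q[:,2]<z+3)).sum(),end=" ")
q=X[(abs(X[:,2]-85)<3)&(r<125)];print(cv2.minEnclosingCircle(q[:,:2].astype(np.float32)))
q=X[(abs(X[:,2]-104)<2.5)&(r<30)];print(len(q),cv2.minEnclosingCircle(q[:,:2].astype(np.float32)))
a=np.arctan2(*(s["tool_pos"][:2]-C)[::-1]);print(np.degrees(a))
E
```

```text
time: 3.95
tool_pos: [647.7, -70.8, 237.3]
ee_rot: [0.318, 0.948, 0.0, -0.0]
contact_force: [-0.3, -0.2, -1.3]
gripper_width: 0.2
grasp_force: 0.0
time: 4.58
tool_pos: [647.1, -69.4, 119.1]
ee_rot: [0.317, 0.948, 0.0, -0.001]
contact_force: [0.4, -0.4, -0.6]
gripper_width: 0.6
grasp_force: 0.0
[647.13632633 -69.41904124 119.07931564] [[-0.799  0.602 -0.001]
 [ 0.602  0.799  0.001]
 [ 0.002 -0.    -1.   ]]
(4.575, array([633.06463649, -25.26855019]), 24, np.float64(0.5882124214442959))
80 711 83 4217 86 433 89 41 92 32 95 133 98 267 101 157 104 26 107 6 110 5 113 2 116 4 119 5 122 4 125 5 128 24 131 3 134 0 ((560.6488647460938, -70.9027328491211), 116.8809585571289)
163 ((559.7232666015625, -70.39392852783203), 19.714860916137695)
2.394478729207916
```

```bash
sed -i 's/^C=.*/C=np.array([561.,-72.])/' h.py; cat >> h.py <<'E'
def look(k=2):
    o=[]
    for _ in range(k):
        t,s,n,a=lug();o.append((t,a));print(round(t,3),s.round(1),n,"ang",round(float(a),3),"r",np.hypot(*(s-C)).round(1))
    m=monitor.observe();print("tcp",m["tool_pos"].round(1),m["contact_force"].round(1));return o
E
python3 -m creep '[[0.08,0.09,0,0,0,0],[0.115,0.11,0,0,0,0],[0.14,0.11,0,0,0,0],[0.17,0.105,0,0,0,0],[0.22,0.1,0,0,0,0]]'
python3 -m creep '[[0.27,0.075,0,0,0,0],[0.32,0.03,0,0,0,0],[0.34,-0.035,0,0,0,0],[-0.1,0,-0.5,0,0,0],[0,0,-1,0,0,0]]'
python3 -c "from h import *;look(4)"
```

```text
time: 5.3
tool_pos: [634.0, -27.1, 120.0]
ee_rot: [0.318, 0.948, 0.0, 0.0]
contact_force: [0.1, -0.8, -0.3]
gripper_width: 0.6
grasp_force: 0.0
time: 5.92
tool_pos: [601.2, 0.3, 193.9]
ee_rot: [0.317, 0.948, -0.001, -0.002]
contact_force: [0.1, -0.6, 0.1]
gripper_width: 0.7
grasp_force: 0.0
5.925 [526.    7.3] 91 ang 1.987 r 86.7
5.975 [517.5   2.9] 95 ang 2.098 r 86.6
6.025 [509.7  -2.3] 91 ang 2.205 r 86.5
6.075 [502.4  -8.1] 91 ang 2.313 r 86.7
tcp [6.031e+02 4.000e-01 1.957e+02] [-1.9  0.  -0.8]
```

```bash
cat > plan.py <<'E'
from h import *
import sys,os,json
from scipy.integrate import solve_ivp
n=int(sys.argv[1]);f="log.json"
L=json.load(open(f)) if os.path.exists(f) else [[5.925,1.987],[5.975,2.098],[6.025,2.205],[6.075,2.313]]
L0=len(L)
for t,a in look(int(sys.argv[2])): L.append([t,float(a)])
L=[l for l in L if l[1]==l[1]]
def th(p,t):
    s=solve_ivp(lambda _,y:[y[1],-p[2]*(.0727*y[1]+.0455)],(5.9,t[-1]+.01),p[:2],t_eval=t,rtol=1e-8);return s.y[0]
T=np.array([l[0] for l in L])
def wr(x): return (x+np.pi)%(2*np.pi)-np.pi
res=lambda p:np.r_[wr(th(p,T)-[l[1] for l in L])/.02,(p[2]-1)/.3]
p=least_squares(res,json.load(open("p.json")) if os.path.exists("p.json") else [1.93,2.18,1.]).x
print("p",p.round(3),"res",wr(th(p,T)-[l[1] for l in L])[-4:].round(3))
json.dump(L,open(f,"w"));json.dump(list(p),open("p.json","w"))
m=monitor.observe();t=m["time"];x=m["tool_pos"];z=float(sys.argv[3]) if len(sys.argv)>3 else 180
tt=t+.125*np.arange(1,n+1);A=th(p,np.r_[tt+.02]);print("t",t,"omega",np.gradient(A,.125)[[0,-1]].round(3))
G=np.c_[C+85.5*np.c_[np.cos(A),np.sin(A)],np.full(n,z)]
prev=x
ramp=np.linspace(0,1,6)[1:] if np.hypot(*(G[0]-x)[:2])>40 else None
if ramp is not None: G[:5]=x+(G[:5]-x)*ramp[:,None]  # merge onto the lug over the first call
D=np.diff(np.vstack([x,G]),axis=0)@Rt()/50
for i in range(0,n,5): print("["+",".join("[%.2f,%.2f,%.2f,0,0,0]"%tuple(r) for r in D[i:i+5])+"]")
E
python3 plan.py 10 1
```

```text
6.125 [496.2 -15.1] 93 ang 2.421 r 86.2
tcp [6.024e+02 2.000e-01 1.945e+02] [-0.5 -0.9  0.4]
p [1.933 2.191 1.   ] res [-0.001  0.     0.    -0.   ]
t 6.175 omega [2.094 1.903]
[[0.28,-0.44,0.06,0,0,0],[0.20,-0.60,0.06,0,0,0],[0.06,-0.72,0.06,0,0,0],[-0.11,-0.78,0.06,0,0,0],[-0.30,-0.78,0.06,0,0,0]]
[[-0.42,-0.03,-0.00,0,0,0],[-0.41,0.07,-0.00,0,0,0],[-0.38,0.17,-0.00,0,0,0],[-0.32,0.25,-0.00,0,0,0],[-0.25,0.32,-0.00,0,0,0]]
```

```bash
python3 -m creep '[[0.28,-0.44,0.06,0,0,0],[0.20,-0.60,0.06,0,0,0],[0.06,-0.72,0.06,0,0,0],[-0.11,-0.78,0.06,0,0,0],[-0.30,-0.78,0.06,0,0,0]]'
python3 -m creep '[[-0.42,-0.03,0,0,0,0],[-0.41,0.07,0,0,0,0],[-0.38,0.17,0,0,0,0],[-0.32,0.25,0,0,0,0],[-0.25,0.32,0,0,0,0]]'
python3 plan.py 10 1
```

```text
time: 6.8
tool_pos: [495.8, -128.7, 178.5]
ee_rot: [0.317, 0.948, -0.0, -0.002]
contact_force: [0.2, -0.3, 0.6]
gripper_width: 0.5
grasp_force: 0.0
time: 7.42
tool_pos: [591.8, -151.4, 178.0]
ee_rot: [0.318, 0.948, -0.0, -0.002]
contact_force: [-0.7, -0.6, 0.1]
gripper_width: 0.4
grasp_force: 0.0
7.425 [ 597.1 -146.8] 110 ang -1.121 r 83.1
tcp [ 595.  -149.4  178.3] [3.8 0.8 0.3]
p [1.924 2.268 0.937] res [ 0.001  0.004  0.008 -0.001]
t 7.475 omega [1.937 1.768]
[[-0.23,0.67,-0.03,0,0,0],[0.01,0.41,0.00,0,0,0],[0.11,0.39,0.00,0,0,0],[0.20,0.35,0.00,0,0,0],[0.27,0.29,0.00,0,0,0]]
[[0.33,0.22,0.00,0,0,0],[0.36,0.14,0.00,0,0,0],[0.38,0.05,0.00,0,0,0],[0.38,-0.03,0.00,0,0,0],[0.36,-0.11,-0.00,0,0,0]]
```

```bash
sed -i 's/tt+.02\]/tt+.04]/' plan.py; python3 -m creep '[[-0.23,0.67,-0.03,0,0,0],[0.01,0.41,0.00,0,0,0],[0.11,0.39,0.00,0,0,0],[0.20,0.35,0.00,0,0,0],[0.27,0.29,0.00,0,0,0]]'
python3 -m creep '[[0.33,0.22,0.00,0,0,0],[0.36,0.14,0.00,0,0,0],[0.38,0.05,0.00,0,0,0],[0.38,-0.03,0.00,0,0,0],[0.44,-0.14,0,0,0,0]]'
python3 plan.py 15 1
```

```text
time: 8.1
tool_pos: [641.2, -54.7, 181.3]
ee_rot: [0.318, 0.948, -0.0, -0.0]
contact_force: [-0.5, 0.5, -0.4]
gripper_width: 0.7
grasp_force: 0.0
time: 8.72
tool_pos: [572.4, 11.1, 181.6]
ee_rot: [0.318, 0.948, 0.0, 0.0]
contact_force: [0.1, 0.6, 0.2]
gripper_width: 0.6
grasp_force: 0.0
8.725 [582.8  12.3] 84 ang 1.317 r 87.1
tcp [568.7  12.2 181.4] [-4.3  1.   0.1]
p [1.924 2.265 0.916] res [ 0.004  0.008 -0.001 -0.   ]
t 8.775 omega [1.725 1.484]
[[0.30,-0.21,0.03,0,0,0],[0.24,-0.28,0.00,0,0,0],[0.17,-0.32,0.00,0,0,0],[0.10,-0.35,0.00,0,0,0],[0.02,-0.36,0.00,0,0,0]]
[[-0.05,-0.35,0.00,0,0,0],[-0.12,-0.33,0.00,0,0,0],[-0.18,-0.29,0.00,0,0,0],[-0.23,-0.25,-0.00,0,0,0],[-0.27,-0.19,-0.00,0,0,0]]
[[-0.30,-0.14,-0.00,0,0,0],[-0.32,-0.07,-0.00,0,0,0],[-0.32,-0.01,-0.00,0,0,0],[-0.32,0.05,-0.00,0,0,0],[-0.30,0.11,-0.00,0,0,0]]
```

```bash
python3 -m creep '[[0.28,-0.21,0.03,0,0,0],[0.24,-0.28,0.00,0,0,0],[0.17,-0.32,0.00,0,0,0],[0.10,-0.35,0.00,0,0,0],[0.02,-0.36,0.00,0,0,0]]'
python3 -m creep '[[-0.05,-0.35,0.00,0,0,0],[-0.12,-0.33,0.00,0,0,0],[-0.18,-0.29,0.00,0,0,0],[-0.23,-0.25,0,0,0,0],[-0.27,-0.19,0,0,0,0]]'
python3 -m creep '[[-0.30,-0.14,0,0,0,0],[-0.32,-0.07,0,0,0,0],[-0.32,-0.01,0,0,0,0],[-0.32,0.05,0,0,0,0],[-0.30,0.11,0,0,0,0]]'
python3 plan.py 15 1
```

```text
time: 9.4
tool_pos: [494.7, -26.3, 180.1]
ee_rot: [0.318, 0.948, -0.0, 0.0]
contact_force: [-0.7, -1.1, 0.4]
gripper_width: 0.6
grasp_force: 0.0
time: 10.02
tool_pos: [486.9, -109.4, 179.9]
ee_rot: [0.318, 0.948, -0.0, 0.0]
contact_force: [-0.0, -0.3, 0.6]
gripper_width: 0.3
grasp_force: 0.0
time: 10.65
tool_pos: [548.2, -158.3, 179.8]
ee_rot: [0.318, 0.948, 0.0, 0.0]
contact_force: [-0.2, -0.3, 0.0]
gripper_width: 0.3
grasp_force: 0.0
10.65 [ 542.7 -152.9] 114 ang -1.793 r 82.9
tcp [ 550.7 -158.7  180. ] [ 3.2 -1.1 -0.1]
p [1.926 2.251 0.863] res [ 0.007 -0.007  0.006 -0.002]
t 10.7 omega [1.473 1.269]
[[-0.28,0.25,0.00,0,0,0],[-0.21,0.23,0.00,0,0,0],[-0.16,0.26,0.00,0,0,0],[-0.11,0.29,0.00,0,0,0],[-0.06,0.30,0.00,0,0,0]]
[[-0.00,0.30,0.00,0,0,0],[0.05,0.29,0.00,0,0,0],[0.10,0.28,0.00,0,0,0],[0.14,0.25,0.00,0,0,0],[0.18,0.22,-0.00,0,0,0]]
[[0.21,0.19,-0.00,0,0,0],[0.24,0.15,-0.00,0,0,0],[0.26,0.11,-0.00,0,0,0],[0.27,0.06,-0.00,0,0,0],[0.27,0.02,-0.00,0,0,0]]
```

```bash
sed -i 's/^C=.*/C=np.array([561.,-71.])/' h.py; python3 -m creep '[[-0.28,0.25,0.00,0,0,0],[-0.21,0.23,0.00,0,0,0],[-0.16,0.26,0.00,0,0,0],[-0.11,0.29,0.00,0,0,0],[-0.06,0.30,0.00,0,0,0]]'
python3 -m creep '[[0,0.30,0.00,0,0,0],[0.05,0.29,0.00,0,0,0],[0.10,0.28,0.00,0,0,0],[0.14,0.25,0.00,0,0,0],[0.18,0.22,0,0,0,0]]'
python3 -m creep '[[0.21,0.19,0,0,0,0],[0.24,0.15,0,0,0,0],[0.26,0.11,0,0,0,0],[0.27,0.06,0,0,0,0],[0.27,0.02,0,0,0,0]]'
python3 plan.py 15 1
```

```text
time: 11.32
tool_pos: [620.7, -128.5, 179.8]
ee_rot: [0.318, 0.948, 0.0, -0.0]
contact_force: [-1.0, -0.0, -1.4]
gripper_width: 0.5
grasp_force: 0.0
time: 11.95
tool_pos: [641.6, -60.1, 179.9]
ee_rot: [0.318, 0.948, 0.0, -0.0]
contact_force: [-0.3, -0.7, 0.5]
gripper_width: 0.3
grasp_force: 0.0
time: 12.58
tool_pos: [607.0, -1.8, 179.9]
ee_rot: [0.318, 0.948, -0.0, -0.0]
contact_force: [-0.3, -0.2, -0.7]
gripper_width: 0.5
grasp_force: 0.0
12.575 [612.9  -2.6] 87 ang 0.922 r 85.9
tcp [ 6.054e+02 -2.000e-01  1.799e+02] [-1.2  0.6 -0.7]
p [1.928 2.241 0.835] res [-0.014  0.001  0.011 -0.006]
t 12.625 omega [1.254 1.077]
[[0.31,-0.02,-0.00,0,0,0],[0.25,-0.09,0.00,0,0,0],[0.23,-0.13,0.00,0,0,0],[0.21,-0.16,0.00,0,0,0],[0.18,-0.19,0.00,0,0,0]]
[[0.15,-0.21,0.00,0,0,0],[0.11,-0.23,0.00,0,0,0],[0.08,-0.24,0.00,0,0,0],[0.04,-0.24,0.00,0,0,0],[0.01,-0.24,0.00,0,0,0]]
[[-0.03,-0.24,0.00,0,0,0],[-0.06,-0.23,-0.00,0,0,0],[-0.09,-0.22,-0.00,0,0,0],[-0.12,-0.20,-0.00,0,0,0],[-0.14,-0.18,-0.00,0,0,0]]
```

```bash
python3 -m creep '[[0.31,-0.02,0,0,0,0],[0.25,-0.09,0.00,0,0,0],[0.23,-0.13,0.00,0,0,0],[0.21,-0.16,0.00,0,0,0],[0.18,-0.19,0.00,0,0,0]]'
python3 -m creep '[[0.15,-0.21,0.00,0,0,0],[0.11,-0.23,0.00,0,0,0],[0.08,-0.24,0.00,0,0,0],[0.04,-0.24,0.00,0,0,0],[0.01,-0.24,0.00,0,0,0]]'
python3 -m creep '[[-0.03,-0.24,0.00,0,0,0],[-0.06,-0.23,0,0,0,0],[-0.09,-0.22,0,0,0,0],[-0.12,-0.20,0,0,0,0],[-0.14,-0.18,0,0,0,0]]'
python3 plan.py 10 1; python3 -c "
from h import *
cv2.imwrite('pics/s2.png',eyes.snapshot('side')[0])"
```

```text
time: 13.25
tool_pos: [542.4, 9.4, 180.0]
ee_rot: [0.318, 0.948, 0.0, 0.0]
contact_force: [0.1, -0.4, -0.3]
gripper_width: 0.6
grasp_force: 0.0
time: 13.88
tool_pos: [492.0, -25.7, 179.9]
ee_rot: [0.318, 0.948, 0.0, 0.0]
contact_force: [-0.0, 0.2, -0.4]
gripper_width: 0.4
grasp_force: 0.0
time: 14.5
tool_pos: [477.9, -81.8, 179.9]
ee_rot: [0.318, 0.948, 0.0, 0.0]
contact_force: [-0.8, -0.1, -0.3]
gripper_width: 0.4
grasp_force: 0.0
14.5 [476.2 -74.6] 106 ang -3.099 r 84.8
tcp [477.8 -83.6 179.9] [ 0.2 -1.1 -0.9]
p [1.928 2.241 0.835] res [ 0.001  0.011 -0.006  0.   ]
t 14.55 omega [1.046 0.948]
[[-0.14,-0.15,-0.00,0,0,0],[-0.19,-0.12,0.00,0,0,0],[-0.20,-0.10,0.00,0,0,0],[-0.21,-0.07,0.00,0,0,0],[-0.21,-0.04,0.00,0,0,0]]
[[-0.21,-0.02,0.00,0,0,0],[-0.21,0.01,0.00,0,0,0],[-0.20,0.04,0.00,0,0,0],[-0.20,0.06,0.00,0,0,0],[-0.19,0.08,0.00,0,0,0]]
```

View pics/s2.png

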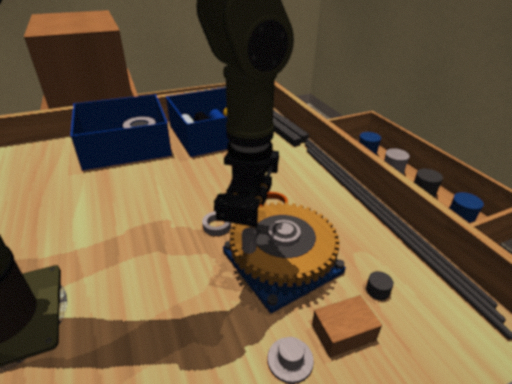

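```bash
python3 -m creep '[[-0.19,-0.18,0,0,0,0],[-0.2,-0.12,0.00,0,0,0],[-0.20,-0.10,0.00,0,0,0],[-0.21,-0.07,0.00,0,0,0],[-0.21,-0.04,0.00,0,0,0]]'
python3 -m creep '[[-0.21,-0.02,0.00,0,0,0],[-0.21,0.01,0.00,0,0,0],[-0.20,0.04,0.00,0,0,0],[-0.20,0.06,0.00,0,0,0],[-0.19,0.08,0.00,0,0,0]]'
python3 plan.py 10 1
```

```text
time: 15.22
tool_pos: [503.2, -132.3, 179.9]
ee_rot: [0.318, 0.948, 0.0, 0.0]
contact_force: [-0.7, 0.4, 0.3]
gripper_width: 0.2
grasp_force: 0.0
time: 15.85
tool_pos: [548.9, -155.4, 179.9]
ee_rot: [0.318, 0.948, 0.0, -0.0]
contact_force: [0.2, 0.2, -0.0]
gripper_width: 0.5
grasp_force: 0.0
15.85 [ 549.4 -154.3] 112 ang -1.709 r 84.1
tcp [ 550.5 -155.6  180. ] [ 1.2 -0.1 -0.4]
p [1.929 2.236 0.828] res [ 0.009 -0.002  0.013 -0.011]
t 15.9 omega [0.921 0.831]
[[-0.25,0.17,0.00,0,0,0],[-0.14,0.14,0.00,0,0,0],[-0.13,0.15,0.00,0,0,0],[-0.11,0.16,0.00,0,0,0],[-0.09,0.17,0.00,0,0,0]]
[[-0.07,0.17,0.00,0,0,0],[-0.05,0.18,0.00,0,0,0],[-0.03,0.18,0.00,0,0,0],[-0.01,0.18,0.00,0,0,0],[0.01,0.18,0.00,0,0,0]]
```

```bash
python3 -m creep '[[-0.2,0.15,-0.3,0,0,0],[-0.1,0.1,-0.6,0,0,0],[0,0,-0.7,0,0,0],[0,0,-0.7,0,0,0],[0,0,-0.4,0,0,0]]' | head -2
exec >/dev/null
python3 -m creep '[[0,0,0,0,0,0],[0,0,0,0,0,0],[0,0,0,0,0,0],[0,0,0,0,0,0],[0,0,0,0,0,0]]'
python3 -m creep '[[0,0,0,0,0,0],[0,0,0,0,0,0],[0,0,0,0,0,0],[0,0,0,0,0,0],[0,0,0,0,0,0]]'
python3 -m creep '[[0,0,0,0,0,0],[0,0,0,0,0,0],[0,0,0,0,0,0],[0,0,0,0,0,0],[0,0,0,0,0,0]]'
python3 -m creep '[[0,0,0,0,0,0],[0,0,0,0,0,0],[0,0,0,0,0,0],[0,0,0,0,0,0],[0,0,0,0,0,0]]'
python3 -m creep '[[0,0,0,0,0,0],[0,0,0,0,0,0],[0,0,0,0,0,0],[0,0,0,0,0,0],[0,0,0,0,0,0]]'
python3 -m creep '[[0,0,0,0,0,0],[0,0,0,0,0,0],[0,0,0,0,0,0],[0,0,0,0,0,0],[0,0,0,0,0,0]]'
python3 -m creep '[[0,0,0,0,0,0],[0,0,0,0,0,0],[0,0,0,0,0,0],[0,0,0,0,0,0],[0,0,0,0,0,0]]'
python3 -m creep '[[0,0,0,0,0,0],[0,0,0,0,0,0],[0,0,0,0,0,0],[0,0,0,0,0,0],[0,0,0,0,0,0]]'
python3 -m creep '[[0,0,0,0,0,0],[0,0,0,0,0,0],[0,0,0,0,0,0],[0,0,0,0,0,0],[0,0,0,0,0,0]]'
python3 -m creep '[[0,0,0,0,0,0],[0,0,0,0,0,0],[0,0,0,0,0,0],[0,0,0,0,0,0],[0,0,0,0,0,0]]'
python3 -m creep '[[0,0,0,0,0,0],[0,0,0,0,0,0],[0,0,0,0,0,0],[0,0,0,0,0,0],[0,0,0,0,0,0]]'
python3 -m creep '[[0,0,0,0,0,0],[0,0,0,0,0,0],[0,0,0,0,0,0],[0,0,0,0,0,0],[0,0,0,0,0,0]]'
python3 -m creep '[[0,0,0,0,0,0],[0,0,0,0,0,0],[0,0,0,0,0,0],[0,0,0,0,0,0],[0,0,0,0,0,0]]'
python3 -m creep '[[0,0,0,0,0,0],[0,0,0,0,0,0],[0,0,0,0,0,0],[0,0,0,0,0,0],[0,0,0,0,0,0]]'
python3 -m creep '[[0,0,0,0,0,0],[0,0,0,0,0,0],[0,0,0,0,0,0],[0,0,0,0,0,0],[0,0,0,0,0,0]]'
python3 -m creep '[[0,0,0,0,0,0],[0,0,0,0,0,0],[0,0,0,0,0,0],[0,0,0,0,0,0],[0,0,0,0,0,0]]'
python3 -m creep '[[0,0,0,0,0,0],[0,0,0,0,0,0],[0,0,0,0,0,0],[0,0,0,0,0,0],[0,0,0,0,0,0]]'
python3 -m creep '[[0,0,0,0,0,0],[0,0,0,0,0,0],[0,0,0,0,0,0],[0,0,0,0,0,0],[0,0,0,0,0,0]]'
python3 -m creep '[[0,0,0,0,0,0],[0,0,0,0,0,0],[0,0,0,0,0,0],[0,0,0,0,0,0],[0,0,0,0,0,0]]'
python3 -m creep '[[0,0,0,0,0,0],[0,0,0,0,0,0],[0,0,0,0,0,0],[0,0,0,0,0,0],[0,0,0,0,0,0]]'
python3 -m creep '[[0,0,0,0,0,0],[0,0,0,0,0,0],[0,0,0,0,0,0],[0,0,0,0,0,0],[0,0,0,0,0,0]]'
python3 -m creep '[[0,0,0,0,0,0],[0,0,0,0,0,0],[0,0,0,0,0,0],[0,0,0,0,0,0],[0,0,0,0,0,0]]'
python3 -m creep '[[0,0,0,0,0,0],[0,0,0,0,0,0],[0,0,0,0,0,0],[0,0,0,0,0,0],[0,0,0,0,0,0]]'
python3 -m creep '[[0,0,0,0,0,0],[0,0,0,0,0,0],[0,0,0,0,0,0],[0,0,0,0,0,0],[0,0,0,0,0,0]]'
python3 -c "from h import *;look(20)" >&2
```

```text
time: 16.52
tool_pos: [568.2, -154.2, 316.8]31.525 [ 551.  -154.3] 114 ang -1.69 r 83.9
31.575 [ 551.1 -154.4] 109 ang -1.689 r 84.0
31.625 [ 550.9 -154.3] 111 ang -1.691 r 83.9
31.675 [ 550.9 -154.3] 113 ang -1.691 r 83.9
31.725 [ 550.9 -154.3] 112 ang -1.691 r 83.9
31.775 [ 551.  -154.3] 112 ang -1.691 r 83.9
31.825 [ 550.8 -154.3] 114 ang -1.693 r 83.9
31.875 [ 551.  -154.2] 109 ang -1.691 r 83.8
31.925 [ 551.  -154.3] 112 ang -1.69 r 83.9
31.975 [ 550.8 -154.3] 110 ang -1.693 r 83.9
32.025 [ 550.9 -154.3] 114 ang -1.692 r 83.9
32.075 [ 551.  -154.2] 116 ang -1.691 r 83.8
32.125 [ 551.  -154.4] 112 ang -1.69 r 84.0
32.175 [ 550.9 -154.5] 117 ang -1.691 r 84.1
32.225 [ 550.8 -154.3] 110 ang -1.693 r 83.9
32.275 [ 550.8 -154.3] 111 ang -1.692 r 84.0
32.325 [ 551.  -154.3] 117 ang -1.691 r 83.9
32.375 [ 551.  -154.3] 110 ang -1.69 r 83.9
32.425 [ 550.9 -154.3] 111 ang -1.691 r 83.9
32.475 [ 551.  -154.5] 113 ang -1.69 r 84.1
tcp [ 567.6 -154.4  314.9] [ 0.2 -1.1  0.5]
```

The wheel is at rest and the tool is 184 mm above the lug's top.

```bash
python3 -c "
from plant import env
print(env.finish_job())"
```

```text
the job is handed in; nothing more can be done
None
```

The job is handed in, with no verdict returned: the wheel was set turning anticlockwise at about 2.2 rad/s, above the quarter turn per second (1.6 rad/s) asked for but under the limit; the tool went round about 30 mm (fingertips) above the lug for some 9 s, within about 15 mm sideways at each check, then drew up to 184 mm (TCP) above the lug's top, and the wheel was at rest when I handed in.

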